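# Polish two faces of a block on a sprung felt bar, turning it between passes

## Robot

A 7-joint arm with a two-finger parallel gripper is mounted at the origin on a cart in front of the work surface, level with it; the furniture and walls round the work are solid. World frame = base frame: x ahead of the robot, y to its left, z up, the work surface at z = 0. Lengths are in m, angles in rad, forces in N, time in s.
With the tool pointing down it reaches from about 0.425 to 0.95 m from the base axis. Payload 4.7 kg.
Tool frame: the origin (TCP) lies midway between the tips of the shut fingers; the grasp point (between the pads) lies 19 mm behind it (grip_point_offset is the distance from the TCP to the grasp point, in m); z points along the fingers, y is the line along which they close (so a half turn about z gives the same grasp; the last joint's range is limited). The gripper opens to 87 mm and grips with 3 to 60 N. Pads are 19 mm wide; open, the fingers measure 117 mm over their backs; the gripper's body (75 mm by 190 mm) begins 51 mm behind the grasp point.
Start: joints at [-1.326, 0.469, -0.049, 1.532, 0.024, 1.141, -0.082], TCP at [0.182, 0.65, 0.223] pointing down, gripper open.
Joint ranges: [-2.59, 2.59], [-0.33, 1.99], [-1.39, 1.29], [0.1, 2.45], [-1.04, 4.18], [0.21, 1.99], [-2.66, 2.66]. Speed limits (rad/s): [2.57, 2.57, 3.14, 3.14, 3.14, 3.14, 3.14].

## Interface

Orientations are given as a unit quaternion [x, y, z, w].
In Python, from plant import observe, grab_frame, camera_model, close_job, grip_point_offset gives the robot as it stands.
- The arm moves only by the tool apply_moves, never from a script. Its argument "plan" is a list that holds one entry, the list of rows, each a list of 7 numbers: the turn, a rotation vector about the tool's x, y, z normalised to -1 to 1, where 1 is 0.08 rad, then the shift along the tool's x, y, z normalised to -1 to 1, where 1 is 100 cm, then the opening, from 0 (shut) to 1 (fully open). A call has 1 to 20 rows; each row shifts and turns the commanded pose from where the row before left it, along the tool's axes as they then stand; what a row does not reach is not made up. A row lasts 1/10 s, in which the tool goes at most 50 mm and 8.59 degrees, less where a joint would pass 70% of its speed; a pose out of reach is approached as far as the arm can. A call with a number of a shift or a turn outside -1 to 1 is refused whole. A call with a gripper value outside its range is refused whole. The fingers move at their own pace and stop on an object; "force" is the grip in N (left out, the last holds). Time passes only in rows, so rows that do not move let the fingers close. It gives the time, the measured TCP pose, the force, the opening and the grip force at its end, in the units of the state.
- observe(): the state, without advancing time (a new reading comes with each control period).
- grab_frame(name): name is "scene" or "top"; returns (picture, depth): 400x640x3 uint8, red, green, blue; 400x640 float32, m along the optical axis (not along the pixel's ray), 0 where there is no reading.
- camera_model(name): a dict with "fx", "fy", "cx", "cy" (pixels), "R" (3x3) and "t" (3): a world point X has camera coordinates R X + t. Camera axes: x right, y down, z forward; pixel columns grow to the right and rows downward; lengths in m; the calibration is good to about 2 mm. A picture is of the moment at which its call begins. camera_model takes no time and is no camera call.
- close_job(): hands the job in; it is judged then, once.
The state is a dict: "time_s": time; "joint_pos": joint angles; "joint_velocities": joint speeds; "tau": joint torques, N m; "tool_pos": TCP position; "tool_rot": TCP orientation; "ft_force": force on the tool from outside, world axes, zero at the start; "moment": the same for the moment, N m; "grip_width": opening from 0.0 (shut) to 1.0 (fully open); "gripper_force": force on a finger pad.
Only numpy, scipy, OpenCV 4.12 (cv2) and the standard library are available. Lean on these libraries where they do the work, as an engineer would, in place of code of your own. Each camera call takes 0.05 s, during which the arm holds its last target. There are 200 camera calls.

## Task

Polish the aluminium block on the sprung felt bar: hold its blue end flat against the felt, pressing firmly enough that the bar gives a little but is not jammed hard against its stop, and rub it along the felt from the red-capped end of the bar to the other end. Then turn the block up on end and rub its red face along the felt in the same way. Finish by standing the block upright on end in the middle of the green pad and let go, leaving the bystanding pot and the two grey castings where they are.

Things in the scene. Friction and masses are not known exactly. Their poses are not given: they have to be found in the camera images.
- fixture: polishing fixture, fixed to the bench: dark base plate (front edge at x = -15 mm), blue upright bracket (top 56 mm high), aluminium carriage, and in front a sprung bar faced with grey felt. Origin on the bench, centred along the bar; x from the felt back to the bracket (the felt faces -x), y along the bar to its red-capped end, z up. Nothing stands in front of the felt
- fixture_front (a point): foremost place where the felt can stand, mid-length (fixture x -45, z 25 mm). The carriage is set anew each time: at rest the felt is 0 to 15 mm behind this point (fixture x -45 to -30); find it by touch or sight. The bar then gives 8 mm on a spring (2 N at first touch, 18 N at its stop)
- felt_end (a point): foremost place of the felt's red-capped end: fixture y +64, x -45, z 25 mm, not moving with the carriage. The felt is flat, 128 mm long (y -64 to 64), 13 to 37 mm above the bench; the red cap beside it stands no farther forward
- block: workpiece, aluminium block 90 x 56 x 40 mm (x, y, z), 0.3 to 0.6 kg. Origin at the centre of its underside as it lies at the start; x along its length towards the blue-dyed end, z up towards the red-dyed broad face
- block_centre (a point): centre of the block
- blue_face (a point): centre of the blue end face (56 x 40 mm), 45 mm from the block's centre along its x
- red_face (a point): centre of the red broad face (90 x 56 mm), 20 mm from the block's centre along its z
- pad: green pad 130 x 130 x 4 mm, fixed to the bench; origin at the centre of its underside
- pot: bystander: white plastic pot, 119 mm across, 130 mm tall; origin at the centre of its underside
- housing: bystander: grey block-shaped casting with a round spigot at one end, 36 x 58 x 30 mm; origin at the centre of its underside
- casting: bystander: grey flanged casting, 60 mm across, 28 mm tall; origin at the centre of its underside
There are look-alikes about, which are no part of the job. Of the things that look like the block, take the one that is nearest to the robot's base at the start.

How it is judged:
On the way, in this order (a step that is already met when the one before it is completed fails the run):
1. the blue end lies flat (within 0.15 rad) on the felt with more than 4 N, near the red-capped end of the bar (block's centre more than 20 mm to that side of the bar's middle) (contact force between block and fixture above 4 N and x of blue_face in the frame of fixture between -0.052 and -0.015 m and angle between the x axis of block and the x axis of fixture, either way round below 0.15 rad and y of block_centre in the frame of fixture above 0.02 m), for 0.1 s.
2. the blue end lies flat (within 0.15 rad) on the felt with more than 4 N, at the middle of the bar (within 10 mm) (contact force between block and fixture above 4 N and x of blue_face in the frame of fixture between -0.052 and -0.015 m and angle between the x axis of block and the x axis of fixture, either way round below 0.15 rad and y of block_centre in the frame of fixture between -0.01 and 0.01 m), for 0.1 s.
3. the blue end lies flat (within 0.15 rad) on the felt with more than 4 N, near the other end of the bar (more than 20 mm past the middle) (contact force between block and fixture above 4 N and x of blue_face in the frame of fixture between -0.052 and -0.015 m and angle between the x axis of block and the x axis of fixture, either way round below 0.15 rad and y of block_centre in the frame of fixture below -0.02 m), for 0.1 s.
4. the red face lies flat (within 0.15 rad) on the felt with more than 4 N, near the red-capped end of the bar (block's centre more than 20 mm to that side of the bar's middle) (contact force between block and fixture above 4 N and x of red_face in the frame of fixture between -0.052 and -0.015 m and angle between the z axis of block and the x axis of fixture, either way round below 0.15 rad and y of block_centre in the frame of fixture above 0.02 m), for 0.1 s.
5. the red face lies flat (within 0.15 rad) on the felt with more than 4 N, at the middle of the bar (within 10 mm) (contact force between block and fixture above 4 N and x of red_face in the frame of fixture between -0.052 and -0.015 m and angle between the z axis of block and the x axis of fixture, either way round below 0.15 rad and y of block_centre in the frame of fixture between -0.01 and 0.01 m), for 0.1 s.
6. the red face lies flat (within 0.15 rad) on the felt with more than 4 N, near the other end of the bar (more than 20 mm past the middle) (contact force between block and fixture above 4 N and x of red_face in the frame of fixture between -0.052 and -0.015 m and angle between the z axis of block and the x axis of fixture, either way round below 0.15 rad and y of block_centre in the frame of fixture below -0.02 m), for 0.1 s.
At the end, for the whole second after the job is handed in: The block stands upright on end (its length within 0.1 rad of vertical), released and at rest on the green pad, its centre within 30 mm of the pad's centre (horizontal distance between block_centre and pad below 0.03 m and (angle between block's own x axis and vertical below 0.1 rad or angle between block's own x axis and vertical above 3.04 rad) and height (world z) of block_centre below 0.055 m and linear speed of block below 0.02 m/s); the robot touches nothing.
It fails at once if the bar is jammed against its stop: more than 35 N between block and fixture (contact force between block and fixture above 35 N).
It fails at once if a bystander is moved by more than 30 mm (distance of any of pot, housing, casting from where it was at the start of the episode above 0.03 m).
It also fails if it takes over 72 s, if anything falls off the work surface, if the arm or the gripper's body presses on something with over 40 N, if the wrist force passes 120 N, or if a joint passes its speed limit or range.

## Working session

There is one attempt and no reset: what is moved stays moved. The work goes in short steps, Python scripts to look and compute and a tool call to move; the robot and the scene stay as the last step left them, time stands still between calls to the robot, and variables do not carry over. Pictures are saved under pics/ and viewed, at most 10 in all, crops included, and the job is handed in when it is done.

Besides the shell and the picture viewer there is one more tool, called after "Request:" as name([rows], argument=value, ...), one row to a line, values as JSON. apply_moves: Moves the arm, as the interface text tells. Scaled input: -1 to 1 covers 100 cm each way for a shift and 0.08 rad each way for a turn. Its arguments: {"type":"object","properties":{"plan":{"type":"array","items":{"type":"array","items":{"type":"array","items":{"type":"number","minimum":-1,"maximum":1}}}},"force":{"type":"number"}},"required":["plan"]}

```bash
mkdir -p pics; ls
python3 - <<'E'
from plant import *
import cv2,numpy as np
print(observe(), grip_point_offset)
for n in("scene","top"):
    p,d=grab_frame(n); cv2.imwrite(f"pics/{n}0.png",p[:,:,::-1]); np.savez(f"pics/{n}0.npz",p=p,d=d,**camera_model(n))
    print(camera_model(n))
E
```

```text
pics
{'time_s': 0.0, 'joint_pos': array([-1.32591265,  0.46946338, -0.04858191,  1.53370931,  0.02409628,
        1.1409727 , -0.08233985]), 'joint_velocities': array([-0.00194756,  0.00034265,  0.00057467,  0.00157417, -0.00081311,
       -0.00010905, -0.00196346]), 'tau': array([ 6.43008370e-04, -5.07982171e+01, -8.04872392e-02, -2.36152893e+01,
       -6.13983069e-02,  3.79608781e-02,  1.62933666e-04]), 'tool_pos': array([0.18233786, 0.64928067, 0.22147808]), 'tool_rot': array([ 1.36475058e-01,  9.90643019e-01, -9.78818944e-04, -9.73475414e-05]), 'ft_force': array([0.47357203, 0.16898189, 0.04999035]), 'moment': array([-0.04754779,  0.00159711, -0.03200815]), 'gripper_force': 0.0, 'grip_width': 1.0015619109308946} 0.0187
{'fx': 456.33205316851615, 'fy': 456.33205316851615, 'cx': 309.2321038823079, 'cy': 203.20563046221088, 'R': array([[ 0.4786757 , -0.87791998, -0.01122825],
       [-0.6404297 , -0.34038162, -0.68846942],
       [ 0.60059917,  0.33674449, -0.72517845]]), 't': array([-0.35958523,  0.34444487,  1.08446751])}
{'fx': 368.50612849416376, 'fy': 368.50612849416376, 'cx': 322.1439622784587, 'cy': 201.1929076822098, 'R': array([[-0.02536864, -0.99955288, -0.01582617],
       [-0.99866969,  0.0260508 , -0.04449941],
       [ 0.04489179,  0.01467623, -0.99888404]]), 't': array([-0.09412342,  0.53988744,  1.12966154])}
```

View pics/top0.png

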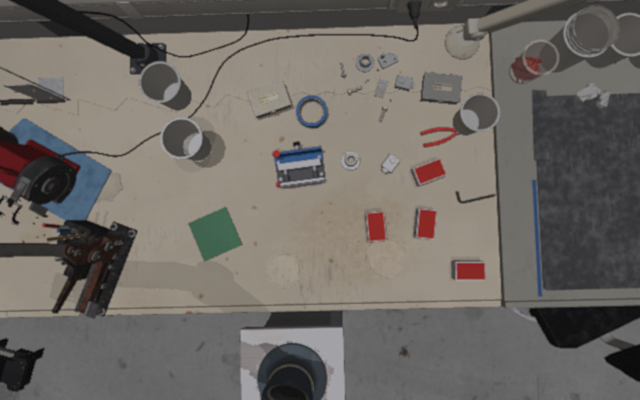

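View pics/scene0.png

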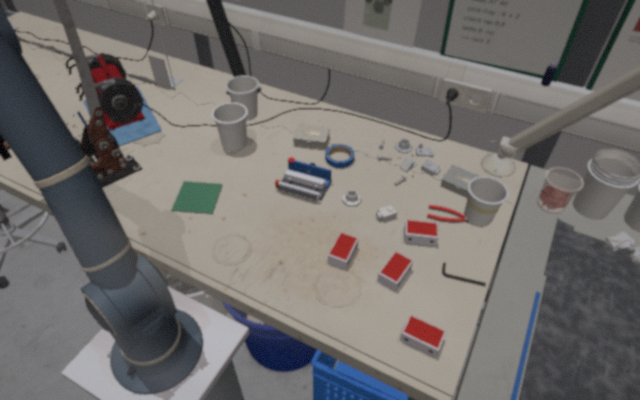

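The top view shows four red-topped blocks at (376,226), (426,223), (429,172) and (469,270). The one at (376,226) looks nearest to the base at about (292,370). The fixture is at (301,168), with its red caps on the left, and the pad is at (215,234). I'll check distances and enlarge.

```bash
cat > h.py <<'E'
import numpy as np,cv2
def load(n,k=0):
    z=np.load(f"pics/{n}{k}.npz"); return z
def ray(z,u,v,h):
    "pixel -> world at height h"
    R,t=z['R'],z['t']; c=-R.T@t
    d=R.T@np.array([(u-z['cx'])/z['fx'],(v-z['cy'])/z['fy'],1]); return c+d*(h-c[2])/d[2]
def dep(z,u,v):
    d=z['d'][int(v),int(u)]; return z['R'].T@(d*np.array([(u-z['cx'])/z['fx'],(v-z['cy'])/z['fy'],1])-z['t'])
E
python3 - <<'E'
from h import *
z=load('top'); s=load('scene')
hsv=cv2.cvtColor(z['p'],cv2.COLOR_RGB2HSV)
def comps(hsv,m,z,h,mn=150):
    n,l,st,c=cv2.connectedComponentsWithStats(m.astype(np.uint8))
    for i in range(1,n):
        if st[i,4]>mn:
            ys,xs=np.where(l==i); pts=np.array([ray(z,x,y,h)[:2] for x,y in zip(xs,ys)],np.float32)
            r=cv2.minAreaRect(pts); ctr=pts.mean(0)
            print(c[i].round(1),'mean',ctr.round(4),'dist',np.hypot(*ctr).round(3),'rect',np.round(r[0],4),np.round(r[1],4),round(r[2],1),'depthz',dep(z,*c[i])[2].round(4))
H,S,V=hsv[...,0],hsv[...,1],hsv[...,2]
print('red');comps(hsv,((H<8)|(H>172))&(S>150)&(V>60),z,.04)
print('green');comps(hsv,(H>45)&(H<85)&(S>80),z,.004)
hs=cv2.cvtColor(s['p'],cv2.COLOR_RGB2HSV);H,S,V=hs[...,0],hs[...,1],hs[...,2]
print('scene red');comps(hs,((H<8)|(H>172))&(S>150)&(V>60),s,.04)
print('scene green');comps(hs,(H>45)&(H<85)&(S>80),s,.004)
a=cv2.resize(z['p'][135:255,255:415],(800,600),interpolation=cv2.INTER_CUBIC);cv2.imwrite('pics/c1.png',a[:,:,::-1])
b=cv2.resize(s['p'][145:295,260:460],(800,600),interpolation=cv2.INTER_CUBIC);cv2.imwrite('pics/c2.png',b[:,:,::-1])
E
```

```text
red
[ 11.4 159.8] mean [0.6882 0.8435] dist 1.089 rect [0.6853 0.847 ] [0.1021 0.0544] 61.4 depthz 0.1806
[429.6 171. ] mean [ 0.6187 -0.4347] dist 0.756 rect [ 0.6189 -0.4349] [0.0431 0.0768] 19.6 depthz 0.0434
[  6.9 177.9] mean [0.6327 0.857 ] dist 1.065 rect [0.6334 0.8584] [0.0612 0.0353] 62.5 depthz 0.1846
[426.5 223.5] mean [ 0.461  -0.4192] dist 0.623 rect [ 0.4607 -0.4192] [0.0429 0.0777] 82.7 depthz 0.039
[376.  226.2] mean [ 0.4566 -0.2682] dist 0.53 rect [ 0.4567 -0.2683] [0.0778 0.0437] 3.4 depthz 0.0374
[470.6 270.9] mean [ 0.3172 -0.5446] dist 0.63 rect [ 0.3168 -0.5443] [0.0747 0.0414] 88.7 depthz 0.0392
green
[214.7 233.6] mean [0.4454 0.2296] dist 0.501 rect [0.4457 0.2295] [0.1227 0.1228] 22.3 depthz 0.0074
scene red
[104.6  70.9] mean [0.8174 0.9968] dist 1.289 rect [0.8363 1.0221] [0.2087 0.1055] 55.4 depthz 0.2142
[421.7 227.7] mean [ 0.6176 -0.4328] dist 0.754 rect [ 0.6177 -0.4322] [0.0383 0.075 ] 19.1 depthz 0.0337
[342.9 245.9] mean [ 0.4555 -0.2659] dist 0.527 rect [ 0.4562 -0.2655] [0.0736 0.0414] 3.9 depthz 0.034
[395.7 266.2] mean [ 0.4598 -0.4165] dist 0.62 rect [ 0.4603 -0.4165] [0.0422 0.0739] 82.4 depthz 0.0401
[423.8 331.3] mean [ 0.3167 -0.5415] dist 0.627 rect [ 0.3171 -0.541 ] [0.0764 0.0417] 87.9 depthz 0.0405
scene green
[570.9  38.7] mean [ 2.0824 -0.6564] dist 2.183 rect [ 2.1108 -0.658 ] [0.0221 0.8864] 88.4 depthz 0.4299
[610.7  42.1] mean [ 2.1348 -0.8214] dist 2.287 rect [ 2.1636 -0.8237] [0.0192 0.9974] 83.9 depthz 0.4441
[197.1 197.3] mean [0.4411 0.2295] dist 0.497 rect [0.4425 0.23  ] [0.118  0.1192] 21.7 depthz 0.0052
```

View pics/c1.png

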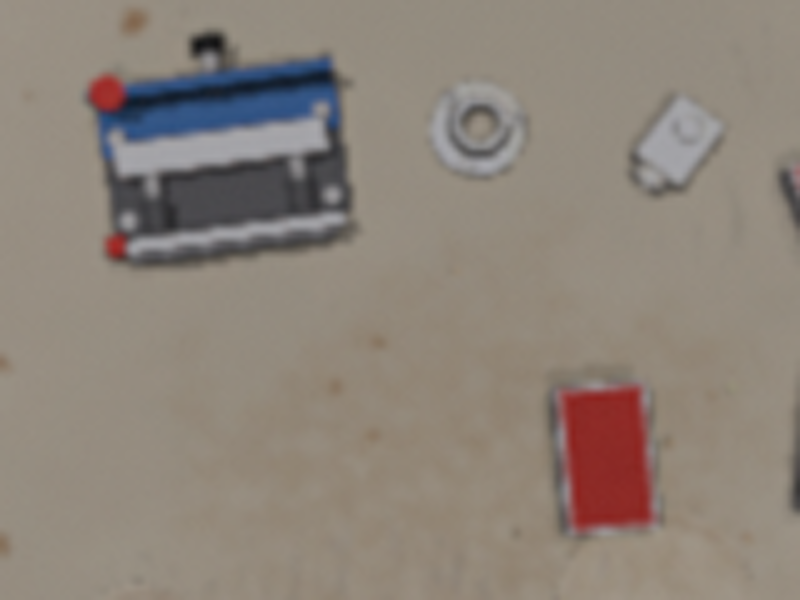

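View pics/c2.png

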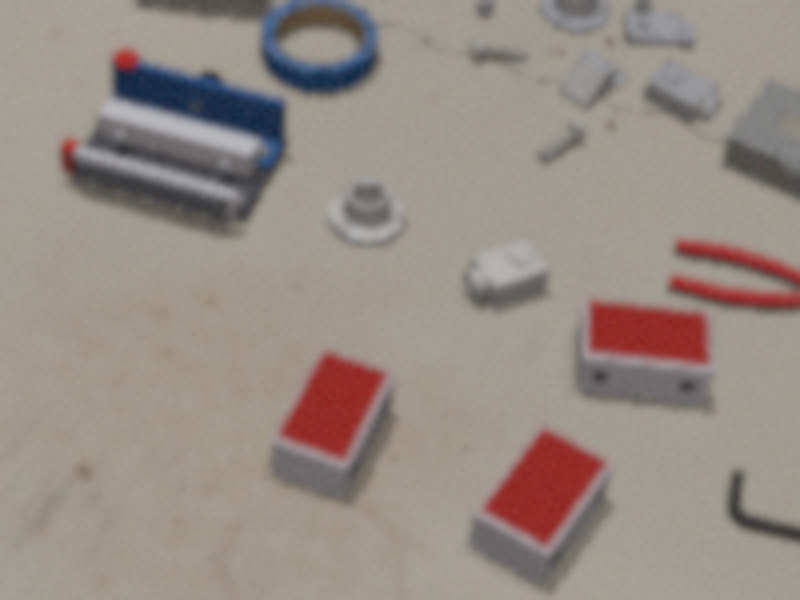

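The top-view numbers confirm the block at (376,226): 0.53 m from the base against 0.62, 0.63 and 0.76 m for the others. Crop c2 shows its near end and right side bare, so the blue end should be the far one. Next I'll measure the fixture more closely.

Run:
```python
from h import *
z=load('top'); s=load('scene')
a=cv2.resize(z['p'][140:195,268:334],None,fx=10,fy=10,interpolation=cv2.INTER_CUBIC)[:,:,::-1]
cv2.imwrite('pics/f1.png',a)
hsv=cv2.cvtColor(z['p'],cv2.COLOR_RGB2HSV)[140:195,268:334].astype(int);H,S,V=[hsv[...,i] for i in range(3)]
m=(H>95)&(H<125)&(S>110); ys,xs=np.where(m)
P=np.array([dep(z,x+268,y+140) for x,y in zip(xs,ys)]); k=(P[:,2]>.045)&(P[:,2]<.07)
r=cv2.minAreaRect(P[k,:2].astype(np.float32));print(k.sum(),r, np.median(P[k,2]))
for sl in range(272,332,4):
    print(sl,[tuple((dep(z,sl,v)*1000).round().astype(int)[[0,2]]) for v in range(176,194,1)])
```

```text
114 ((0.6896246671676636, -0.04735351726412773), (0.007995213381946087, 0.11903941631317139), 6.5290374755859375) 0.055354802885096005
272 [(np.int64(621), np.int64(-2)), (np.int64(618), np.int64(-2)), (np.int64(615), np.int64(-1)), (np.int64(612), np.int64(-2)), (np.int64(609), np.int64(-3)), (np.int64(605), np.int64(1)), (np.int64(486), np.int64(1151)), (np.int64(599), np.int64(-2)), (np.int64(596), np.int64(1)), (np.int64(593), np.int64(-1)), (np.int64(589), np.int64(3)), (np.int64(587), np.int64(-3)), (np.int64(583), np.int64(-1)), (np.int64(580), np.int64(-1)), (np.int64(577), np.int64(-1)), (np.int64(574), np.int64(-2)), (np.int64(571), np.int64(-2)), (np.int64(567), np.int64(2))]
276 [(np.int64(621), np.int64(-2)), (np.int64(617), np.int64(2)), (np.int64(614), np.int64(1)), (np.int64(612), np.int64(-2)), (np.int64(608), np.int64(-3)), (np.int64(605), np.int64(-4)), (np.int64(602), np.int64(-2)), (np.int64(595), np.int64(39)), (np.int64(592), np.int64(42)), (np.int64(593), np.int64(-3)), (np.int64(589), np.int64(-1)), (np.int64(586), np.int64(2)), (np.int64(583), np.int64(0)), 
[... 6703 characters left out ...]
64(576), np.int64(-2)), (np.int64(573), np.int64(0)), (np.int64(570), np.int64(-1)), (np.int64(566), np.int64(0)), (np.int64(563), np.int64(3))]
328 [(np.int64(616), np.int64(0)), (np.int64(613), np.int64(4)), (np.int64(610), np.int64(-1)), (np.int64(607), np.int64(0)), (np.int64(604), np.int64(-2)), (np.int64(601), np.int64(-1)), (np.int64(597), np.int64(2)), (np.int64(594), np.int64(-1)), (np.int64(592), np.int64(-5)), (np.int64(588), np.int64(-3)), (np.int64(585), np.int64(-4)), (np.int64(582), np.int64(-1)), (np.int64(579), np.int64(0)), (np.int64(575), np.int64(2)), (np.int64(572), np.int64(-1)), (np.int64(569), np.int64(1)), (np.int64(566), np.int64(-3)), (np.int64(563), np.int64(-4))]
```

View pics/f1.png

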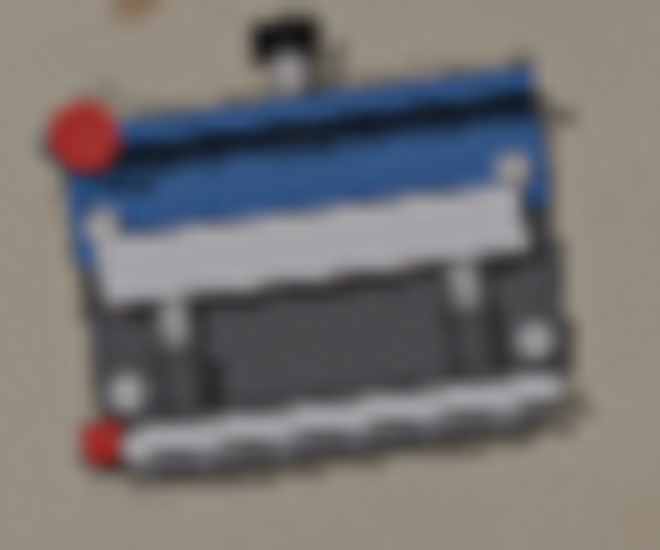

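Request:
apply_moves([
  [[0,0,0,-0.026,-0.022,0,1],[0,0,0,-0.026,-0.022,0,1],[0,0,0,-0.026,-0.022,0,1],[0,0,0,-0.026,-0.022,0,1],[0,0,0,-0.026,-0.022,0,1],[0,0,0,-0.026,-0.022,0,1],[0,0,0,-0.026,-0.022,0,1],[0,0,0,-0.026,-0.022,0,1],[0,0,0,-0.026,-0.022,0,1],[0,0,0,-0.026,-0.022,0,1],[0,0,0,-0.026,-0.022,0,1],[0,0,0,-0.026,-0.022,0,1],[0,0,0,-0.026,-0.022,0,1],[0,0,0,-0.026,-0.022,0,1],[0,1,0,0,0,0,1],[0,1,0,0,0,0,1],[0,1,0,0,0,0,1],[0,1,0,0,0,0,1]],
])

```text
time_s: 1.9
tool_pos: [0.4496, 0.2548, 0.2225]
tool_rot: [0.135, 0.978, 0.022, -0.159]
ft_force: [0.4, 0.2, 0.4]
grip_width: 0.999
gripper_force: 0.0
```

```bash
cat >> h.py <<'E'
from scipy.spatial.transform import Rotation as Rn
def st():
    from plant import observe
    o=observe(); R=Rn.from_quat(o['tool_rot'])
    print('t',round(o['time_s'],2),'q',o['joint_pos'].round(2),'p',o['tool_pos'].round(4),'F',o['ft_force'].round(1),'w',round(o['grip_width'],3),'gf',round(o['gripper_force'],1)); print('tool axes (cols x y z)\n',R.as_matrix().round(3)); return o,R
def rot_down(yaw):
    "tool down, tool y axis at world angle yaw"
    y=np.array([np.cos(yaw),np.sin(yaw),0]);z=np.array([0,0,-1.]);return Rn.from_matrix(np.c_[np.cross(y,z),y,z])
def go(p,Rt):
    "remaining turn (units of .08, tool axes) and shift (m, in current tool axes, and in target tool axes)"
    o,R=st(); rv=(R.inv()*Rt).as_rotvec()
    d=np.array(p)-o['tool_pos']
    print('turn units',(rv/.08).round(2),'shift cur',R.inv().apply(d).round(4),'shift tgt',Rt.inv().apply(d).round(4))
E
python3 - <<'E'
from h import *
st()
z=load('top')
A=ray(z,280.2,186.8,.036);B=ray(z,324.8,182,.036);print('felt ends',A,B,'mid',(A+B)/2,'len',np.linalg.norm(A-B))
E
```

```text
t 1.9 q [-0.57  0.35  0.14  1.77 -0.27  1.29  0.97] p [0.4496 0.2548 0.2225] F [0.4 0.2 0.4] w 0.999 gf 0.0
tool axes (cols x y z)
 [[-0.913  0.271 -0.306]
 [ 0.256  0.963  0.086]
 [ 0.318  0.    -0.948]]
felt ends [0.58328093 0.0180152  0.036     ] [ 0.59426766 -0.1178844   0.036     ] mid [ 0.5887743 -0.0499346  0.036    ] len 0.13634297516083196
```

Request:
apply_moves([
  [[0,-1,0,0,0,0,1],[0,-1,0,0,0,0,1],[0,-1,0,0,0,0,1],[0,-1,0,0,0,0,1],[0,0,1,0,0,0,1],[0,0,1,0,0,0,1],[0,0,1,0,0,0,1],[0,0,1,0,0,0,1],[0,0,1,0,0,0,1],[0,0,1,0,0,0,1],[0,0,1,0,0,0,1],[0,0,1,0,0,0,1],[0,0,1,0,0,0,1],[0,0,1,0,0,0,1],[0,0,1,0,0,0,1],[0,0,1,0,0,0,1],[0,0,1,0,0,0,1],[0,0,1,0,0,0,1],[0,0,1,0,0,0,1],[0,0,1,0,0,0,1]],
])

```text
time_s: 3.9
tool_pos: [0.4493, 0.2548, 0.2222]
tool_rot: [0.702, 0.712, -0.0, -0.0]
ft_force: [-0.2, 0.3, -0.4]
grip_width: 0.998
gripper_force: 0.0
```

Request:
apply_moves([
  [[0,0,1,0,0,0,1],[0,0,1,0,0,0,1],[0,0,1,0,0,0,1],[0,0,1,0,0,0,1],[0,0,1,0,0,0,1],[0,0,1,0,0,0,1],[0,0,1,0,0,0,1],[0,0,1,0,0,0,1],[0,0,1,0,0,0,1],[0,0,1,0,0,0,1],[0,0,1,0,0,0,1],[0,0,1,0,0,0,1],[0,0,1,0,0,0,1],[0,0,1,0,0,0,1],[0,0,1,0,0,0,1],[0,0,1,0,0,0,1],[0,0,1,0,0,0,1],[0,0,1,0,0,0,1],[0,0,1,0,0,0,1]],
])

```text
time_s: 5.8
tool_pos: [0.4493, 0.2548, 0.2222]
tool_rot: [0.999, 0.032, -0.0, 0.0]
ft_force: [0.4, 0.2, 0.3]
grip_width: 1.006
gripper_force: 0.0
```

```bash
python3 -c "
from h import *
go([.4465,-.2676,.1],rot_down(-1.507))"
```

```text
t 5.8 q [-1.07  0.22  0.56  1.93 -0.14  1.02 -1.95] p [0.4493 0.2548 0.2222] F [0.4 0.2 0.3] w 1.006 gf 0.0
tool axes (cols x y z)
 [[ 0.998  0.065 -0.001]
 [ 0.065 -0.998 -0.   ]
 [-0.001  0.    -1.   ]]
turn units [0.   0.01 0.01] shift cur [-0.0364  0.5211  0.1224] shift tgt [-0.0361  0.5212  0.1222]
```

Request:
apply_moves([
  [[0,0,0,-0.0026,0.0372,0,1],[0,0,0,-0.0026,0.0372,0,1],[0,0,0,-0.0026,0.0372,0,1],[0,0,0,-0.0026,0.0372,0,1],[0,0,0,-0.0026,0.0372,0,1],[0,0,0,-0.0026,0.0372,0,1],[0,0,0,-0.0026,0.0372,0,1],[0,0,0,-0.0026,0.0372,0,1],[0,0,0,-0.0026,0.0372,0,1],[0,0,0,-0.0026,0.0372,0,1],[0,0,0,-0.0026,0.0372,0.02,1],[0,0,0,-0.0026,0.0372,0.03,1],[0,0,0,-0.0026,0.0372,0.03,1],[0,0,0,-0.0026,0.0372,0.03,1],[0,0,0,0,0,0.012,1],[0,0,0,0,0,0,1]],
])

```text
time_s: 7.4
tool_pos: [0.4467, -0.2671, 0.0985]
tool_rot: [0.999, 0.033, -0.002, -0.001]
ft_force: [-0.2, -0.2, -0.7]
grip_width: 0.999
gripper_force: 0.0
```

```bash
python3 -c "
from h import *
go([.4465,-.2676,.008],rot_down(-1.507))"
```

```text
t 7.4 q [-0.13  0.46  0.76  2.05 -0.44  0.8  -0.61] p [ 0.4467 -0.2671  0.0985] F [-0.2 -0.2 -0.7] w 0.999 gf 0.0
tool axes (cols x y z)
 [[ 0.998  0.065 -0.005]
 [ 0.065 -0.998  0.002]
 [-0.005 -0.002 -1.   ]]
turn units [-0.02  0.06  0.02] shift cur [0.0002 0.0007 0.0905] shift tgt [-0.0002  0.0005  0.0905]
```

Request:
apply_moves([
  [[0,0,0,0,0,0.03,1],[0,0,0,0,0,0.03,1],[0,0,0,0,0,0.02,1],[0,0,0,0,0,0.01,1],[0,0,0,0,0,0,1],[0,0,0,0,0,0,0.3],[0,0,0,0,0,0,0.3],[0,0,0,0,0,0,0.3],[0,0,0,0,0,0,0.3],[0,0,0,0,0,0,0.3],[0,0,0,0,0,0,0.3],[0,0,0,0,0,0,0.3],[0,0,0,0,0,0,0.3]],
], force=45)

```text
time_s: 8.7
tool_pos: [0.4488, -0.2672, 0.0108]
tool_rot: [0.999, 0.034, 0.0, -0.0]
ft_force: [-0.8, 0.5, 5.7]
grip_width: 0.645
gripper_force: 45.0
```

```bash
python3 -c "
from h import *
st()"
```

```text
t 8.7 q [-0.02  0.59  0.62  2.09 -0.59  0.63 -0.49] p [ 0.4488 -0.2672  0.0108] F [-0.8  0.5  5.7] w 0.645 gf 45.0
tool axes (cols x y z)
 [[ 0.998  0.068  0.001]
 [ 0.068 -0.998  0.   ]
 [ 0.001 -0.    -1.   ]]
```

Request:
apply_moves([
  [[0,0,0,0,0,-0.02,0.3],[0,0,0,0,0,-0.03,0.3],[0,0,0,0,0,-0.03,0.3],[0,0,0,0,0,0,0.3],[0,0,0,0,0,0,0.3]],
])

```text
time_s: 9.2
tool_pos: [0.4482, -0.2664, 0.0899]
tool_rot: [0.999, 0.034, -0.0, -0.0]
ft_force: [-0.6, -0.4, -4.6]
grip_width: 0.637
gripper_force: 45.0
```

```bash
python3 -c "
from h import *
go([.5068,-.0258,.09],rot_down(-1.461))"
```

```text
t 9.2 q [-0.12  0.47  0.75  2.06 -0.46  0.78 -0.6 ] p [ 0.4482 -0.2664  0.0899] F [-0.6 -0.4 -4.6] w 0.637 gf 45.0
tool axes (cols x y z)
 [[ 0.998  0.068 -0.001]
 [ 0.068 -0.998  0.001]
 [-0.001 -0.001 -1.   ]]
turn units [-0.01  0.01 -0.52] shift cur [ 7.49e-02 -2.36e-01  1.00e-04] shift tgt [ 8.460e-02 -2.327e-01 -1.000e-04]
```

Request:
apply_moves([
  [[0,0,-0.52,0,0,0,0.3],[0,0,0,0.0106,-0.0291,0,0.3],[0,0,0,0.0106,-0.0291,0,0.3],[0,0,0,0.0106,-0.0291,0,0.3],[0,0,0,0.0106,-0.0291,0,0.3],[0,0,0,0.0106,-0.0291,0,0.3],[0,0,0,0.0106,-0.0291,0,0.3],[0,0,0,0.0106,-0.0291,0,0.3],[0,0,0,0.0106,-0.0291,0,0.3],[0,0,0,0,0,0,0.3]],
])

```text
time_s: 10.2
tool_pos: [0.507, -0.0209, 0.0881]
tool_rot: [0.998, 0.059, -0.002, -0.001]
ft_force: [-0.6, 0.4, -3.3]
grip_width: 0.644
gripper_force: 45.0
```

```bash
python3 -c "
from h import *
go([.5068,-.0258,.016],rot_down(-1.461))
from plant import *
for n,k,(a,b,c,d) in(('scene',1,(130,250,220,380)),('top',1,(130,220,240,360))):
    p,dd=grab_frame(n);np.savez(f'pics/{n}{k}.npz',p=p,d=dd,**camera_model(n))
    cv2.imwrite(f'pics/{n}1.png',cv2.resize(p[a:b,c:d],None,fx=5,fy=5,interpolation=cv2.INTER_CUBIC)[:,:,::-1])
"
```

```text
t 10.2 q [-0.62  0.45  0.74  2.09 -0.44  0.77 -1.05] p [ 0.507  -0.0209  0.0881] F [-0.6  0.4 -3.3] w 0.644 gf 45.0
tool axes (cols x y z)
 [[ 0.993  0.118 -0.004]
 [ 0.118 -0.993  0.002]
 [-0.004 -0.002 -1.   ]]
turn units [-0.03  0.05  0.1 ] shift cur [-0.0005  0.0051  0.0721] shift tgt [-0.0007  0.0049  0.0721]
```

View pics/scene1.png

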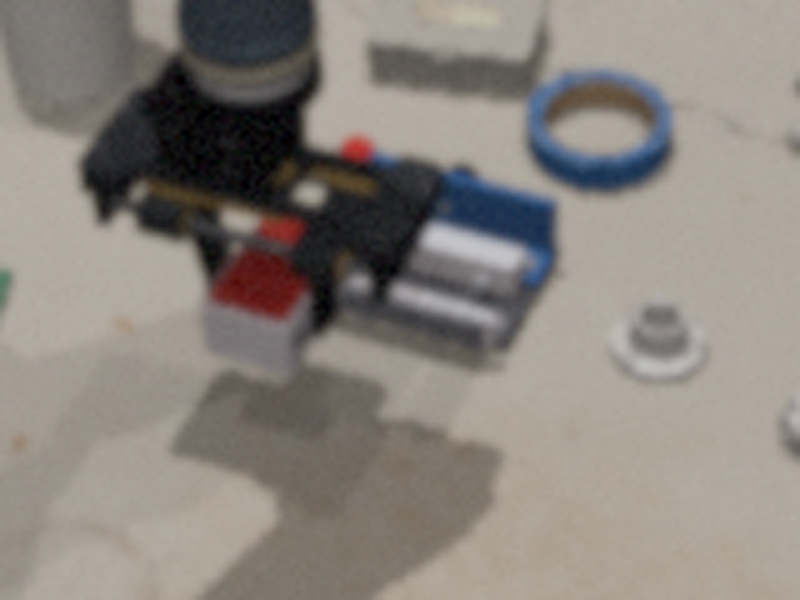

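Request:
apply_moves([
  [[0,0,0,0,0.003,0.03,0.3],[0,0,0,0,0,0.03,0.3],[0,0,0,0,0,0.012,0.3],[0,0,0,0.005,0,0,0.3],[0,0,0,0.005,0,0,0.3],[0,0,0,0.004,0,0,0.3],[0,0,0,0,0,0,0.3],[0,0,0,0,0,0,0.3]],
])

```text
time_s: 11.1
tool_pos: [0.5223, -0.0278, 0.0192]
tool_rot: [0.998, 0.055, 0.001, -0.0]
ft_force: [0.1, -1.0, -4.3]
grip_width: 0.637
gripper_force: 45.0
```

Request:
apply_moves([
  [[0,0,0,0.002,0,0,0.3],[0,0,0,0.002,0,0,0.3],[0,0,0,0,0,0,0.3]],
])

```text
time_s: 11.4
tool_pos: [0.5262, -0.0273, 0.0187]
tool_rot: [0.998, 0.055, 0.0, -0.0]
ft_force: [-0.8, -0.8, -4.3]
grip_width: 0.64
gripper_force: 45.0
```

Request:
apply_moves([
  [[0,0,0,0.002,0,0,0.3],[0,0,0,0.001,0,0,0.3],[0,0,0,0,0,0,0.3]],
])

```text
time_s: 11.7
tool_pos: [0.5289, -0.0272, 0.0185]
tool_rot: [0.999, 0.055, 0.0, 0.0]
ft_force: [0.4, 0.2, -4.4]
grip_width: 0.639
gripper_force: 45.0
```

Request:
apply_moves([
  [[0,0,0,0.002,0,0,0.3],[0,0,0,0.001,0,0,0.3],[0,0,0,0,0,0,0.3]],
])

```text
time_s: 12.0
tool_pos: [0.5319, -0.0268, 0.0185]
tool_rot: [0.999, 0.055, 0.0, 0.0]
ft_force: [-0.4, 0.3, -3.5]
grip_width: 0.639
gripper_force: 45.0
```

Request:
apply_moves([
  [[0,0,0,0.002,0,0,0.3],[0,0,0,0,0,0,0.3],[0,0,0,0,0,0,0.3]],
])

```text
time_s: 12.3
tool_pos: [0.5333, -0.0266, 0.0184]
tool_rot: [0.999, 0.055, -0.0, -0.0]
ft_force: [-0.3, 0.3, -3.5]
grip_width: 0.642
gripper_force: 45.0
```

Request:
apply_moves([
  [[0,0,0,0.002,0,0,0.3],[0,0,0,0,0,0,0.3],[0,0,0,0,0,0,0.3]],
])

```text
time_s: 12.6
tool_pos: [0.5346, -0.0265, 0.0183]
tool_rot: [0.999, 0.055, -0.001, -0.0]
ft_force: [-4.2, -0.4, -1.9]
grip_width: 0.637
gripper_force: 45.0
```

Request:
apply_moves([
  [[0,0,0,0.002,0,0,0.3],[0,0,0,0.002,0,0,0.3],[0,0,0,0,0,0,0.3],[0,0,0,0,0,0,0.3]],
])

```text
time_s: 13.0
tool_pos: [0.5366, -0.0262, 0.018]
tool_rot: [0.998, 0.055, -0.003, -0.001]
ft_force: [-8.8, -1.2, 1.1]
grip_width: 0.636
gripper_force: 45.0
```

```bash
python3 -c "
from h import *
st()"
```

```text
t 13.0 q [-0.5   0.6   0.63  2.05 -0.57  0.67 -0.96] p [ 0.5366 -0.0262  0.018 ] F [-8.8 -1.2  1.1] w 0.636 gf 45.0
tool axes (cols x y z)
 [[ 0.994  0.109 -0.006]
 [ 0.109 -0.994  0.001]
 [-0.006 -0.001 -1.   ]]
```

Request:
apply_moves([
  [[0,0,0,0.001,-0.003,0,0.3],[0,0,0,0,-0.003,0,0.3],[0,0,0,0,0,0,0.3],[0,0,0,0,0,0,0.3],[0,0,0,0,0.004,0,0.3],[0,0,0,0,0.004,0,0.3],[0,0,0,0,0.004,0,0.3],[0,0,0,0,0.004,0,0.3]],
])

```text
time_s: 13.8
tool_pos: [0.5372, -0.0329, 0.0169]
tool_rot: [0.998, 0.056, -0.005, -0.003]
ft_force: [-8.5, 4.3, -3.1]
grip_width: 0.638
gripper_force: 45.0
```

Request:
apply_moves([
  [[0,0,0,0,0.004,0,0.3],[0,0,0,0,0.004,0,0.3],[0,0,0,0,0.004,0,0.3],[0,0,0,0,0.004,0,0.3],[0,0,0,0,0.003,0,0.3],[0,0,0,0,0.003,0,0.3],[0,0,0,0,0,0,0.3]],
])

```text
time_s: 14.5
tool_pos: [0.5396, -0.0554, 0.0168]
tool_rot: [0.998, 0.056, -0.005, -0.002]
ft_force: [-8.1, 3.0, -3.7]
grip_width: 0.641
gripper_force: 45.0
```

Request:
apply_moves([
  [[0,0,0,0.0005,0.003,0,0.3],[0,0,0,0,0.003,0,0.3],[0,0,0,0,0.003,0,0.3],[0,0,0,0,0.003,0,0.3],[0,0,0,0,0.004,0,0.3],[0,0,0,0,0.004,0,0.3],[0,0,0,0,0.004,0,0.3],[0,0,0,0,0.004,0,0.3],[0,0,0,0,0.004,0,0.3],[0,0,0,0,0.004,0,0.3],[0,0,0,0,0,0,0.3],[0,0,0,0,0,0,0.3]],
])

```text
time_s: 15.7
tool_pos: [0.5437, -0.0913, 0.0167]
tool_rot: [0.998, 0.056, -0.005, -0.002]
ft_force: [-9.1, 1.8, -4.3]
grip_width: 0.638
gripper_force: 45.0
```

```bash
python3 -c "
from h import *
st()"
```

```text
t 15.7 q [-0.37  0.62  0.62  2.02 -0.56  0.69 -0.85] p [ 0.5437 -0.0913  0.0167] F [-9.1  1.8 -4.3] w 0.638 gf 45.0
tool axes (cols x y z)
 [[ 0.994  0.111 -0.01 ]
 [ 0.111 -0.994  0.004]
 [-0.01  -0.005 -1.   ]]
```

Request:
apply_moves([
  [[0,0,0,-0.01,0,0,0.3],[0,0,0,-0.02,0,0,0.3],[0,0,0,-0.02,0,0,0.3],[0,0,0,0,0,0.004,0.3],[0,0,0,0,0,0.002,0.3],[0,0,0,0,0,0,0.3],[0,0,0,0,0,0,0.3]],
])

```text
time_s: 16.4
tool_pos: [0.5002, -0.0988, 0.0127]
tool_rot: [0.998, 0.055, 0.001, 0.0]
ft_force: [-0.3, 0.8, -3.3]
grip_width: 0.639
gripper_force: 45.0
```

Request:
apply_moves([
  [[0,0,0,0,0,0.001,0.3],[0,0,0,0,0,0,0.3]],
])

```text
time_s: 16.6
tool_pos: [0.4992, -0.0988, 0.0114]
tool_rot: [0.998, 0.055, 0.0, 0.0]
ft_force: [-0.0, -0.5, -3.1]
grip_width: 0.641
gripper_force: 45.0
```

Down by about 1 mm more, release, shift 19 mm back towards the rear end, and lower gently.

Request:
apply_moves([
  [[0,0,0,0,0,0.001,0.3],[0,0,0,0,0,0,0.3],[0,0,0,0,0,0,1],[0,0,0,0,0,0,1],[0,0,0,0,0,0,1],[0,0,0,-0.01,0,0,1],[0,0,0,-0.009,0,0,1],[0,0,0,0,0,0,1]],
])

```text
time_s: 17.4
tool_pos: [0.4776, -0.1011, 0.0103]
tool_rot: [0.999, 0.054, -0.001, -0.0]
ft_force: [-0.8, -0.6, -0.2]
grip_width: 0.991
gripper_force: 0.0
```

Request:
apply_moves([
  [[0,0,0,0,0,0.003,1],[0,0,0,0,0,0.002,1],[0,0,0,0,0,0,1],[0,0,0,0,0,0,1]],
])

```text
time_s: 17.8
tool_pos: [0.4801, -0.1009, 0.0054]
tool_rot: [0.998, 0.055, -0.0, 0.0]
ft_force: [-0.7, -0.5, 0.2]
grip_width: 1.003
gripper_force: 0.0
```

```bash
python3 -c "
from h import *
st()"
```

```text
t 17.8 q [-0.35  0.56  0.6   2.17 -0.58  0.58 -0.77] p [ 0.4801 -0.1009  0.0054] F [-0.7 -0.5  0.2] w 1.003 gf 0.0
tool axes (cols x y z)
 [[ 0.994  0.109 -0.   ]
 [ 0.109 -0.994 -0.   ]
 [-0.     0.    -1.   ]]
```

Request:
apply_moves([
  [[0,0,0,0,0,0,0.5],[0,0,0,0,0,0,0.5],[0,0,0,0,0,0,0.5],[0,0,0,0,0,0,0.5],[0,0,0,0,0,0,0.5],[0,0,0,0,0,0,0.5],[0,0,0,0,0,-0.005,0.5],[0,0,0,0,0,-0.01,0.5],[0,0,0,0,0,-0.015,0.5],[0,0,0,0,0,-0.015,0.5],[0,0,0,0,0,-0.015,0.5],[0,0,0,0,0,-0.015,0.5],[0,0,0,0,0,-0.015,0.5],[0,0,0,0,0,0,0.5]],
], force=9)

```text
time_s: 19.2
tool_pos: [0.481, -0.1012, 0.0973]
tool_rot: [0.999, 0.055, 0.002, 0.0]
ft_force: [0.6, -0.4, -4.3]
grip_width: 0.639
gripper_force: 9.0
```

```bash
python3 -c "
from h import *
st()
from plant import *
p,d=grab_frame('scene')
cv2.imwrite(f'pics/scene2.png',cv2.resize(p[130:250,220:380],None,fx=5,fy=5,interpolation=cv2.INTER_CUBIC)[:,:,::-1])
"
```

```text
t 19.2 q [-0.48  0.41  0.76  2.12 -0.41  0.76 -0.92] p [ 0.481  -0.1012  0.0973] F [ 0.6 -0.4 -4.3] w 0.639 gf 9.0
tool axes (cols x y z)
 [[ 0.994  0.109  0.004]
 [ 0.109 -0.994  0.   ]
 [ 0.004  0.    -1.   ]]
```

View pics/scene2.png

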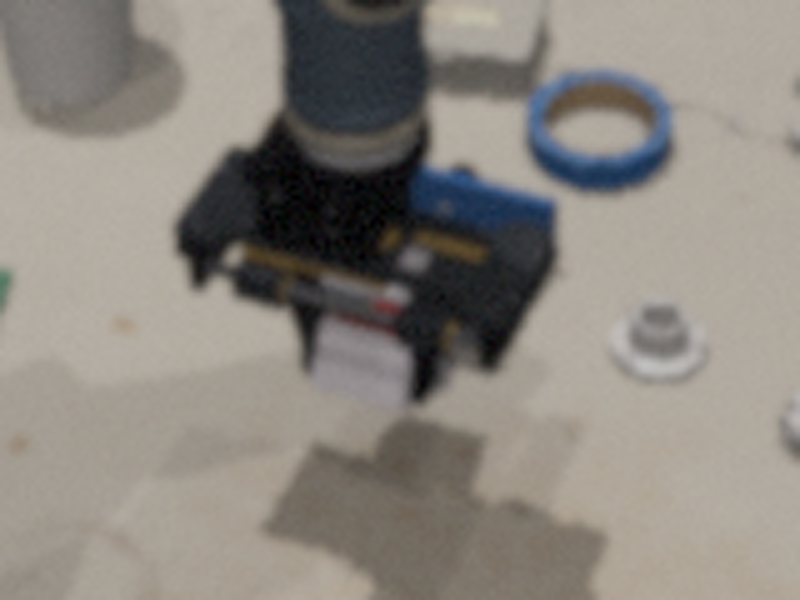

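The block has partly swung: its rear end faces up towards the camera at (360,360), with only a sliver of red at (385,305). I'll ease the grip a little so it swings further.

Request:
apply_moves([
  [[0,0,0,0,0,0,0.5],[0,0,0,0,0,0,0.5],[0,0,0,0,0,0,0.5]],
], force=6.5)

```text
time_s: 19.55
tool_pos: [0.4792, -0.1009, 0.0948]
tool_rot: [0.999, 0.055, -0.001, -0.0]
ft_force: [-0.1, -0.1, -4.5]
grip_width: 0.645
gripper_force: 6.5
```

```bash
python3 -c "
from h import *
st()
from plant import *
p,d=grab_frame('scene');M=camera_model('scene')
np.savez('pics/scene3.npz',p=p,d=d,**M);z=load('scene',3)
cv2.imwrite(f'pics/scene3.png',cv2.resize(p[165:225,265:325],None,fx=10,fy=10,interpolation=cv2.INTER_CUBIC)[:,:,::-1])
for v in range(186,216,2): print(v,[tuple(int(q) for q in dep(z,u,v)*1000) for u in (285,290,295,300)])
"
```

```text
t 19.55 q [-0.48  0.41  0.76  2.12 -0.41  0.76 -0.92] p [ 0.4792 -0.1009  0.0948] F [-0.1 -0.1 -4.5] w 0.645 gf 6.5
tool axes (cols x y z)
 [[ 0.994  0.109 -0.002]
 [ 0.109 -0.994  0.   ]
 [-0.002 -0.    -1.   ]]
186 [(450, -94, 192), (452, -109, 197), (453, -123, 203), (455, -137, 207)]
188 [(584, -5, 27), (585, -23, 35), (456, -121, 192), (455, -136, 200)]
190 [(446, -96, 182), (585, -22, 26), (587, -40, 32), (591, -55, 35)]
192 [(441, -99, 180), (446, -111, 182), (587, -39, 23), (453, -137, 188)]
194 [(483, -71, 122), (594, -16, -2), (447, -125, 180), (449, -140, 186)]
196 [(477, -74, 121), (480, -89, 126), (488, -100, 124), (441, -144, 187)]
198 [(471, -78, 121), (477, -90, 122), (485, -101, 119), (446, -141, 174)]
200 [(468, -79, 116), (471, -93, 120), (476, -107, 122), (444, -142, 168)]
202 [(463, -82, 114), (469, -95, 115), (473, -108, 117), (478, -121, 119)]
204 [(457, -86, 114), (461, -99, 116), (470, -110, 114), (473, -124, 118)]
206 [(453, -88, 111), (458, -101, 113), (464, -113, 112), (467, -127, 117)]
208 [(456, -85, 98), (454, -103, 109), (460, -115, 109), (464, -129, 113)]
210 [(465, -79, 79), (457, -100, 97), (455, -118, 107), (461, -131, 109)]
212 [(519, -42, -1), (466, -95, 78), (462, -113, 91), (463, -129, 98)]
214 [(516, -44, -6), (475, -88, 57), (471, -108, 71), (465, -127, 86)]
```

View pics/scene3.png

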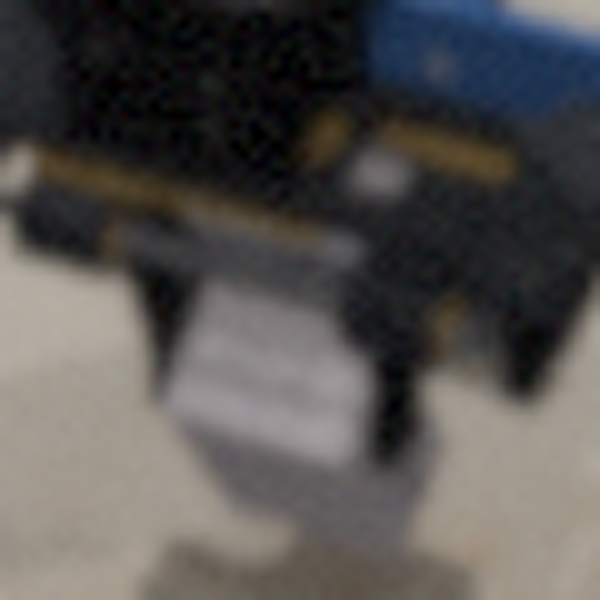

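Measured lean is about 25° (rear face at column 290 runs from (454,109) to (480,126) mm). I'll lower until the bottom edge touches, then walk the grip forward over it to stand the block up.

Request:
apply_moves([
  [[0,0,0,0,0,0.01,0.5],[0,0,0,0,0,0.01,0.5],[0,0,0,0,0,0.006,0.5],[0,0,0,0,0,0,0.5],[0,0,0,0,0,0,0.5]],
])

```text
time_s: 20.1
tool_pos: [0.4798, -0.1011, 0.0692]
tool_rot: [0.999, 0.055, -0.0, 0.0]
ft_force: [-0.2, 0.2, -3.5]
grip_width: 0.642
gripper_force: 6.5
```

Request:
apply_moves([
  [[0,0,0,0,0,0.003,0.5],[0,0,0,0,0,0.002,0.5],[0,0,0,0,0,0,0.5]],
])

```text
time_s: 20.4
tool_pos: [0.4806, -0.1011, 0.0652]
tool_rot: [0.999, 0.055, 0.001, -0.0]
ft_force: [-0.4, 0.4, 2.4]
grip_width: 0.644
gripper_force: 6.5
```

Request:
apply_moves([
  [[0,0,0,0,0,0.002,0.5],[0,0,0,0,0,0.001,0.5],[0,0,0,0,0,0,0.5]],
])

```text
time_s: 20.7
tool_pos: [0.4811, -0.101, 0.0626]
tool_rot: [0.999, 0.055, 0.001, -0.0]
ft_force: [-0.4, -0.2, 6.7]
grip_width: 0.645
gripper_force: 6.5
```

Request:
apply_moves([
  [[0,0,0,0,0,-0.001,0.5],[0,0,0,0.004,0,0,0.5],[0,0,0,0.004,0,0,0.5],[0,0,0,0.004,0,0,0.5],[0,0,0,0.004,0,0,0.5],[0,0,0,0.004,0,0,0.5],[0,0,0,0,0,0,0.5]],
])

```text
time_s: 21.4
tool_pos: [0.5007, -0.0986, 0.0624]
tool_rot: [0.998, 0.055, 0.0, 0.0]
ft_force: [0.5, -0.2, 0.6]
grip_width: 0.64
gripper_force: 6.5
```

```bash
python3 -c "
from h import *
st()
from plant import *
p,d=grab_frame('scene');M=camera_model('scene')
np.savez('pics/scene4.npz',p=p,d=d,**M);z=load('scene',4)
cv2.imwrite(f'pics/scene4.png',cv2.resize(p[160:240,250:330],None,fx=7,fy=7,interpolation=cv2.INTER_CUBIC)[:,:,::-1])
for v in range(186,226,3): print(v,[tuple(int(q) for q in dep(z,u,v)*1000) for u in (285,290,295,300)])
"
```

```text
t 21.4 q [-0.43  0.49  0.7   2.1  -0.49  0.71 -0.87] p [ 0.5007 -0.0986  0.0624] F [ 0.5 -0.2  0.6] w 0.64 gf 6.5
tool axes (cols x y z)
 [[ 0.994  0.11   0.001]
 [ 0.11  -0.994 -0.   ]
 [ 0.001  0.001 -1.   ]]
186 [(470, -81, 169), (474, -94, 171), (476, -109, 176), (484, -119, 174)]
189 [(493, -65, 130), (473, -95, 162), (474, -110, 168), (478, -123, 170)]
192 [(467, -82, 149), (583, -24, 20), (587, -39, 23), (477, -123, 160)]
195 [(489, -66, 110), (465, -98, 147), (470, -111, 149), (588, -56, 16)]
198 [(486, -68, 102), (501, -75, 92), (-258, -563, 1019), (467, -128, 148)]
201 [(486, -67, 89), (491, -80, 91), (499, -92, 90), (504, -106, 92)]
204 [(485, -67, 78), (483, -85, 90), (489, -98, 90), (495, -110, 90)]
207 [(476, -72, 76), (475, -90, 87), (479, -103, 89), (487, -115, 88)]
210 [(528, -37, -2), (475, -89, 74), (478, -104, 79), (478, -120, 87)]
213 [(515, -45, 0), (479, -86, 56), (479, -103, 65), (482, -117, 69)]
216 [(506, -50, -1), (482, -83, 38), (482, -100, 48), (484, -116, 54)]
219 [(495, -56, 0), (-258, -563, 1019), (487, -97, 28), (483, -116, 42)]
222 [(484, -63, 0), (488, -78, 4), (489, -95, 12), (491, -111, 19)]
225 [(476, -68, -2), (485, -79, -5), (490, -94, -3), (489, -112, 7)]
```

View pics/scene4.png

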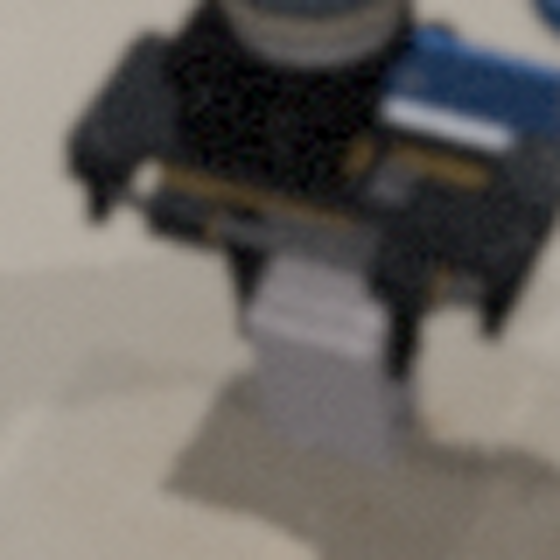

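It stands nearly upright: top at 87–92 mm, underside facing the robot and leaning about 10°. Releasing lets it settle.

Request:
apply_moves([
  [[0,0,0,0.002,0,0,0.5],[0,0,0,0.002,0,0,0.5],[0,0,0,0.002,0,0,0.5],[0,0,0,0,0,0,0.5],[0,0,0,0,0,0,1],[0,0,0,0,0,0,1],[0,0,0,0,0,0,1],[0,0,0,0,0,0,1]],
])

```text
time_s: 22.25
tool_pos: [0.506, -0.0981, 0.0627]
tool_rot: [0.999, 0.055, 0.0, -0.0]
ft_force: [-0.2, 0.7, -0.4]
grip_width: 0.918
gripper_force: 0.0
```

```bash
python3 -c "
from h import *
o,R=st()
from plant import *
p,d=grab_frame('scene');M=camera_model('scene')
np.savez('pics/scene5.npz',p=p,d=d,**M);z=load('scene',5)
# points in tool-aligned frame (fixture-like) about TCP
P=np.array([dep(z,u,v) for v in range(190,240) for u in range(265,320)])
L=R.inv().apply(P-np.r_[o['tool_pos'][:2],0]); L[:,2]*=-1
k=(abs(L[:,0])<.045)&(abs(L[:,1])<.024)
t=L[k&(L[:,2]>.08)&(L[:,2]<.1)]; print('top n',len(t),np.median(t,0).round(4),t[:,0].min().round(4)); A=np.c_[t[:,:2],np.ones(len(t))];print('slope',np.linalg.lstsq(A,t[:,2],rcond=None)[0].round(3))
b=L[k&(L[:,2]>.01)&(L[:,2]<.075)]; A=np.c_[b[:,1:],np.ones(len(b))];print('back n',len(b),'x=a*y+b*z+c',np.linalg.lstsq(A,b[:,0],rcond=None)[0].round(4),np.median(b[:,0]))
"
```

```text
t 22.25 q [-0.43  0.5   0.7   2.09 -0.49  0.72 -0.87] p [ 0.506  -0.0981  0.0627] F [-0.2  0.7 -0.4] w 0.918 gf 0.0
tool axes (cols x y z)
 [[ 0.994  0.109  0.001]
 [ 0.109 -0.994  0.   ]
 [ 0.001 -0.    -1.   ]]
top n 160 [-0.0043  0.0001  0.0888] -0.0195
slope [0.085 0.004 0.089]
back n 222 x=a*y+b*z+c [-0.0078 -0.0278 -0.0137] -0.01487704362490856
```

Request:
apply_moves([
  [[0,0,0,0.003,0,0,1],[0,0,0,0.002,0,0,1],[0,0,0,0,0,0.015,1],[0,0,0,0,0,0.015,1],[0,0,0,0,0,0.005,1],[0,0,0,0,0,0,1],[0,0,0,0,0,0,0.5],[0,0,0,0,0,0,0.5],[0,0,0,0,0,0,0.5],[0,0,0,0,0,0,0.5],[0,0,0,0,0,0,0.5],[0,0,0,0,0,0,0.5]],
], force=60)

```text
time_s: 23.5
tool_pos: [0.5109, -0.0974, 0.0278]
tool_rot: [0.999, 0.055, 0.0, -0.0]
ft_force: [-0.3, 0.9, 1.7]
grip_width: 0.639
gripper_force: 60.0
```

```bash
python3 -c "
from h import *
t=.11;f=np.array([.588,-.051]);X=np.array([np.cos(t),np.sin(t)]);Y=np.array([-X[1],X[0]])
c=f-.045*X+.033*Y;print(c)
go([*c,.032],rot_down(-1.461))"
```

```text
[ 0.53964929 -0.02313947]
t 23.5 q [-0.38  0.56  0.64  2.09 -0.55  0.66 -0.83] p [ 0.5109 -0.0974  0.0278] F [-0.3  0.9  1.7] w 0.639 gf 60.0
tool axes (cols x y z)
 [[ 0.994  0.109  0.   ]
 [ 0.109 -0.994  0.   ]
 [ 0.    -0.    -1.   ]]
turn units [-0.   -0.01 -0.  ] shift cur [ 0.0367 -0.0707 -0.0042] shift tgt [ 0.0367 -0.0707 -0.0042]
```

Request:
apply_moves([
  [[0,0,0,0,0,-0.005,0.5],[0,0,0,0.005,-0.0142,0,0.5],[0,0,0,0.008,-0.0142,0,0.5],[0,0,0,0.008,-0.0142,0,0.5],[0,0,0,0.008,-0.0142,0,0.5],[0,0,0,0.008,-0.0142,0,0.5],[0,0,0,0.008,0,0,0.5],[0,0,0,0.008,0,0,0.5],[0,0,0,0,0,0,0.5],[0,0,0,0,0,0,0.5]],
])

```text
time_s: 24.5
tool_pos: [0.5556, -0.0223, 0.0325]
tool_rot: [0.999, 0.054, -0.0, 0.0]
ft_force: [0.8, -0.2, -4.5]
grip_width: 0.637
gripper_force: 60.0
```

Request:
apply_moves([
  [[0,0,0,0.002,0,0,0.5],[0,0,0,0.002,0,0,0.5],[0,0,0,0,0,0,0.5]],
])

```text
time_s: 24.8
tool_pos: [0.5599, -0.0209, 0.0326]
tool_rot: [0.999, 0.054, 0.0, -0.0]
ft_force: [0.4, -0.1, -4.1]
grip_width: 0.637
gripper_force: 60.0
```

Request:
apply_moves([
  [[0,0,0,0.002,0,0,0.5],[0,0,0,0.001,0,0,0.5],[0,0,0,0,0,0,0.5]],
])

```text
time_s: 25.1
tool_pos: [0.5629, -0.0203, 0.0325]
tool_rot: [0.998, 0.055, 0.0, -0.0]
ft_force: [0.2, -0.5, -3.9]
grip_width: 0.635
gripper_force: 60.0
```

Request:
apply_moves([
  [[0,0,0,0.002,0,0,0.5],[0,0,0,0.001,0,0,0.5],[0,0,0,0,0,0,0.5]],
])

```text
time_s: 25.4
tool_pos: [0.5645, -0.0202, 0.0322]
tool_rot: [0.999, 0.055, -0.001, -0.0]
ft_force: [-2.7, 0.9, -1.8]
grip_width: 0.641
gripper_force: 60.0
```

Request:
apply_moves([
  [[0,0,0,0.002,0,0,0.5],[0,0,0,0,0,0,0.5],[0,0,0,0,0,0,0.5]],
])

```text
time_s: 25.7
tool_pos: [0.5658, -0.02, 0.0321]
tool_rot: [0.999, 0.054, -0.002, -0.0]
ft_force: [-6.7, -0.3, -1.1]
grip_width: 0.637
gripper_force: 60.0
```

Request:
apply_moves([
  [[0,0,0,0.002,0,0,0.5],[0,0,0,0,0,0,0.5],[0,0,0,0,0,0,0.5]],
])

```text
time_s: 26.0
tool_pos: [0.5667, -0.0199, 0.0319]
tool_rot: [0.999, 0.054, -0.003, -0.001]
ft_force: [-6.8, -0.4, 1.3]
grip_width: 0.638
gripper_force: 60.0
```

Request:
apply_moves([
  [[0,0,0,0.001,0,0,0.5],[0,0,0,0,0,0,0.5],[0,0,0,0,0.004,0,0.5],[0,0,0,0,0.004,0,0.5],[0,0,0,0,0.004,0,0.5],[0,0,0,0,0.004,0,0.5],[0,0,0,0,0.004,0,0.5],[0,0,0,0,0.004,0,0.5],[0,0,0,0,0.003,0,0.5],[0,0,0,0,0.003,0,0.5],[0,0,0,0,0.003,0,0.5]],
])

```text
time_s: 27.1
tool_pos: [0.5698, -0.0497, 0.0307]
tool_rot: [0.998, 0.055, -0.005, -0.003]
ft_force: [-7.1, 3.5, -3.6]
grip_width: 0.639
gripper_force: 60.0
```

```bash
python3 -c "
from h import *
o,R=st()
d=o['tool_pos'][:2]-np.array([.588,-.051]);print('yf',-d[0]*np.sin(.11)+d[1]*np.cos(.11),'xf',d[0]*np.cos(.11)+d[1]*np.sin(.11))
from plant import *
p,dd=grab_frame('scene');M=camera_model('scene')
np.savez('pics/scene6.npz',p=p,d=dd,**M);z=load('scene',6)
P=np.array([dep(z,u,v) for v in range(150,240) for u in range(265,330)])
L=R.inv().apply(P-np.r_[o['tool_pos'][:2],0]); L[:,2]*=-1
k=(abs(L[:,0])<.045)&(abs(L[:,1])<.024)
b=L[k&(L[:,2]>.015)&(L[:,2]<.085)]; A=np.c_[b[:,1:],np.ones(len(b))];print('back n',len(b),'x=a*y+b*z+c',np.linalg.lstsq(A,b[:,0],rcond=None)[0].round(4),np.median(b[:,0]))
"
```

```text
t 27.1 q [-0.46  0.63  0.64  1.96 -0.55  0.74 -0.94] p [ 0.5698 -0.0497  0.0307] F [-7.1  3.5 -3.6] w 0.639 gf 60.0
tool axes (cols x y z)
 [[ 0.994  0.11  -0.01 ]
 [ 0.11  -0.994  0.005]
 [-0.009 -0.006 -1.   ]]
yf 0.0032946946968458925 xf -0.017938346037856778
back n 246 x=a*y+b*z+c [ 0.0068  0.0076 -0.0193] -0.018940116749906807
```

Back plane is flat to within 0.01 rad, so the red face sits true on the felt. Carrying on to the other end.

Request:
apply_moves([
  [[0,0,0,0.0005,0.002,0,0.5],[0,0,0,0,0.002,0,0.5],[0,0,0,0,0.002,0,0.5],[0,0,0,0,0.003,0,0.5],[0,0,0,0,0.004,0,0.5],[0,0,0,0,0.004,0,0.5],[0,0,0,0,0.004,0,0.5],[0,0,0,0,0.004,0,0.5],[0,0,0,0,0.004,0,0.5],[0,0,0,0,0.004,0,0.5],[0,0,0,0,0.004,0,0.5],[0,0,0,0,0,0,0.5],[0,0,0,0,0,0,0.5],[0,0,0,0,0,0,0.5]],
])

```text
time_s: 28.55
tool_pos: [0.5741, -0.0873, 0.0306]
tool_rot: [0.998, 0.055, -0.005, -0.002]
ft_force: [-8.6, 2.0, -4.4]
grip_width: 0.639
gripper_force: 60.0
```

Request:
apply_moves([
  [[0,0,0,-0.01,0,0,0.5],[0,0,0,-0.02,0,0,0.5],[0,0,0,-0.03,0,0,0.5],[0,0,0,0,0,-0.03,0.5],[0,0,0,0,0,0,0.5]],
])

```text
time_s: 29.05
tool_pos: [0.522, -0.0971, 0.0655]
tool_rot: [0.999, 0.054, 0.004, 0.001]
ft_force: [1.5, -0.0, -2.8]
grip_width: 0.639
gripper_force: 60.0
```

```bash
python3 -c "
from h import *
go([.4435,.2295,.06],rot_down(-1.461))"
```

```text
t 29.05 q [-0.43  0.51  0.7   2.06 -0.49  0.73 -0.88] p [ 0.522  -0.0971  0.0655] F [ 1.5 -0.  -2.8] w 0.639 gf 60.0
tool axes (cols x y z)
 [[ 0.994  0.108  0.009]
 [ 0.108 -0.994 -0.001]
 [ 0.009  0.002 -1.   ]]
turn units [ 0.03 -0.11 -0.02] shift cur [-0.0429 -0.3331  0.0043] shift tgt [-0.0422 -0.3332  0.0055]
```

Request:
apply_moves([
  [[0,0,0,-0.0035,-0.0278,0,0.5],[0,0,0,-0.0035,-0.0278,0,0.5],[0,0,0,-0.0035,-0.0278,0,0.5],[0,0,0,-0.0035,-0.0278,0,0.5],[0,0,0,-0.0035,-0.0278,0,0.5],[0,0,0,-0.0035,-0.0278,0,0.5],[0,0,0,-0.0035,-0.0278,0,0.5],[0,0,0,-0.0035,-0.0278,0,0.5],[0,0,0,-0.0035,-0.0278,0,0.5],[0,0,0,-0.0035,-0.0278,0,0.5],[0,0,0,-0.0035,-0.0278,0,0.5],[0,0,0,-0.0035,-0.0278,0,0.5],[0,0,0,0,0,0,0.5],[0,0,0,0,0,0,0.5]],
])

```text
time_s: 30.45
tool_pos: [0.4417, 0.2325, 0.0624]
tool_rot: [0.998, 0.056, 0.001, -0.0]
ft_force: [-0.4, -0.4, -2.6]
grip_width: 0.638
gripper_force: 60.0
```

```bash
python3 -c "
from h import *
go([.4435,.2295,.034],rot_down(-1.461))"
```

```text
t 30.45 q [-1.13  0.48  0.72  2.13 -0.49  0.7  -1.54] p [0.4417 0.2325 0.0624] F [-0.4 -0.4 -2.6] w 0.638 gf 60.0
tool axes (cols x y z)
 [[ 0.994  0.111  0.002]
 [ 0.111 -0.994  0.   ]
 [ 0.002 -0.    -1.   ]]
turn units [-0.   -0.03  0.02] shift cur [0.0014 0.0032 0.0284] shift tgt [0.0015 0.0032 0.0284]
```

Request:
apply_moves([
  [[0,0,0,0.001,0.003,0.01,0.5],[0,0,0,0,0,0.01,0.5],[0,0,0,0,0,0.006,0.5],[0,0,0,0,0,0.003,0.5],[0,0,0,0,0,0,0.5],[0,0,0,0,0,0,0.5]],
])

```text
time_s: 31.05
tool_pos: [0.4425, 0.2284, 0.0335]
tool_rot: [0.999, 0.055, 0.0, -0.0]
ft_force: [0.6, 0.1, -3.1]
grip_width: 0.638
gripper_force: 60.0
```

Request:
apply_moves([
  [[0,0,0,0,0,0.001,0.5],[0,0,0,0,0,0,0.5],[0,0,0,0,0,0,0.5]],
])

```text
time_s: 31.35
tool_pos: [0.4423, 0.2287, 0.0327]
tool_rot: [0.998, 0.055, 0.0, -0.0]
ft_force: [0.3, -0.5, -3.8]
grip_width: 0.642
gripper_force: 60.0
```

Request:
apply_moves([
  [[0,0,0,0,0,0.001,0.5],[0,0,0,0,0,0,0.5],[0,0,0,0,0,0,0.5]],
])

```text
time_s: 31.65
tool_pos: [0.4424, 0.2287, 0.0318]
tool_rot: [0.999, 0.055, 0.0, -0.0]
ft_force: [-1.0, -0.8, -0.3]
grip_width: 0.64
gripper_force: 60.0
```

Request:
apply_moves([
  [[0,0,0,0,0,0.001,0.5],[0,0,0,0,0,0,0.5],[0,0,0,0,0,0,0.5]],
])

```text
time_s: 31.95
tool_pos: [0.4424, 0.2287, 0.0317]
tool_rot: [0.999, 0.055, -0.0, -0.001]
ft_force: [-3.8, -1.2, 11.5]
grip_width: 0.642
gripper_force: 60.0
```

Contact made. I'll ease up slightly, release, and retreat straight up.

Request:
apply_moves([
  [[0,0,0,0,0,-0.001,0.5],[0,0,0,0,0,0,0.5],[0,0,0,0,0,0,0.75],[0,0,0,0,0,0,0.85],[0,0,0,0,0,0,1],[0,0,0,0,0,0,1],[0,0,0,0,0,0,1],[0,0,0,0,0,0,1],[0,0,0,0,0,-0.02,1],[0,0,0,0,0,-0.03,1],[0,0,0,0,0,-0.04,1],[0,0,0,0,0,-0.04,1],[0,0,0,0,0,0,1],[0,0,0,-0.03,0.03,0,1],[0,0,0,0,0.04,0,1],[0,0,0,0,0.04,0,1],[0,0,0,0,0.04,0,1],[0,0,0,0,0,0,1],[0,0,0,0,0,0,1]],
])

```text
time_s: 33.85
tool_pos: [0.4285, 0.0756, 0.1613]
tool_rot: [0.999, 0.053, -0.0, -0.0]
ft_force: [-0.8, -0.3, 0.1]
grip_width: 1.003
gripper_force: 0.0
```

```bash
python3 -c "
from h import *
from plant import *
st()
p,d=grab_frame('top')
np.savez('pics/top7.npz',p=p,d=d,**camera_model('top'));z=load('top',7)
P=np.array([dep(z,u,v) for v in range(205,262) for u in range(185,245)]);k=(P[:,2]>.08)&(P[:,2]<.105)
r=cv2.minAreaRect(P[k,:2].astype(np.float32));print(k.sum(),r,np.median(P[k],0))
cv2.imwrite('pics/top7.png',cv2.resize(p[110:290,160:460],None,fx=2.6,fy=2.6,interpolation=cv2.INTER_CUBIC)[:,:,::-1])
"
```

```text
t 33.85 q [-1.1   0.21  0.96  2.18 -0.22  0.85 -1.47] p [0.4285 0.0756 0.1613] F [-0.8 -0.3  0.1] w 1.003 gf 0.0
tool axes (cols x y z)
 [[ 0.994  0.107 -0.001]
 [ 0.107 -0.994  0.001]
 [-0.001 -0.001 -1.   ]]
41 ((0.4611489772796631, 0.22604387998580933), (0.0545734167098999, 0.00893549993634224), 87.20674133300781) [0.46135774 0.20969431 0.0935103 ]
```

View pics/top7.png

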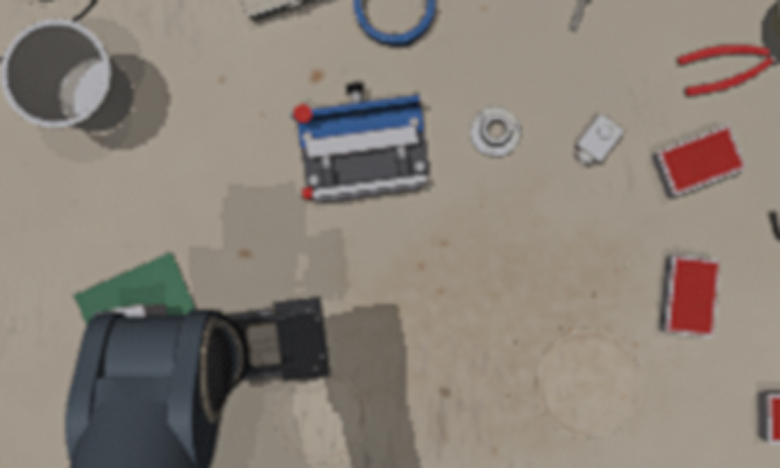

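The picture shows the top of the block standing on the pad at (130,312), 94 mm high, with its centre at about (0.445, 0.226). That is within 5 mm of the pad's centre. The castings are where they were, and the gripper is well clear.

```bash
python3 -c "
from plant import *
print(close_job())"
```

```text
the job is handed in; nothing more can be done
None
```

I polished the blue end and then the red face along the felt, then stood the block upright near the middle of the green pad and released it; the job is handed in at about 34 s, and the hand-in gave no verdict.

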